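Vent a culture bottle's cap by a quarter turn and lift it by the cap

TASK

The square culture bottle stands in its holder with the knurled cap only part-way on: screw the cap down (clockwise from above) until it bottoms out, then, with the bottle still in the holder, back it off a quarter turn so that the bottle can breathe in the incubator. Then lift the bottle by its cap straight up until its base is clear above the holder's rim, and finish there, still holding it up, upright and still, with the cap left at that quarter turn. Leave the jar, the beaker and the slide box alone.

Things in the scene. Friction and masses are not known exactly. Their poses are not given: they have to be found in the camera images.
- cap_center (a point): centre, half-way up, of the grey plastic screw cap: a knurled round cap 42 mm in diameter (about 43 over its ribs) and 32 mm tall, upright, on top of the bottle and on its axis, with a small white ridge on its top from the centre towards its own +x. About 126 mm above the bottle's underside when fully on, up to 2.5 mm more at the start. Free space below the cap's lower edge, round the 32 mm neck: 12 mm down to the shoulder
- cap: the same cap; origin at the centre of its underside, z up along the thread, x along the white ridge
- cap_turn (a joint): how far the cap is unscrewed, relative to the bottle, in rad: 0 = bottomed out on the bottle (a hard stop), growing as the cap turns anticlockwise seen from above; at the start part-way on, between 1.8 and 3.4. Right-hand thread, 4 mm of height per full turn (0.64 mm per rad). It turns against a light steady friction of 0.05 N m and stays where it is left
- bottle: the square white plastic bottle: 61 x 61 mm body, 88 mm tall, tapering shoulder up to 98 mm, narrow neck, cap on top (142 mm in all with the cap fully on); 0.2 to 0.37 kg with the cap, loose; origin at the centre of its underside, z up, sides along its x and y. It stands in the holder, which keeps it from turning (about 0.04 rad of play either way)
- holder: aluminium holder fixed to the bench: 120 x 120 mm foot plate 6 mm thick with a square open-topped pocket, 75 mm outside, walls 6 mm, 63 mm inside, rim 35 mm above the bench, pocket floor 6 mm above the bench; origin at the centre of its underside on the bench, z up, sides along its x and y
- jar: bystander: closed round jar 60 mm in diameter, 75 mm tall; origin at the centre of its underside
- beaker: bystander: open glass beaker 70 mm in diameter, 85 mm tall; origin at the centre of its underside
- slidebox: bystander: closed box of microscope slides, 87 x 102 x 33 mm, lying flat; origin at the centre of its underside
Things that resemble listed ones, but are neither listed nor needed, are in the scene too. Leave any yellow look-alike of the holder alone.

How it is judged:
On the way, in this order (a step that is already met when the one before it is completed fails the run):
1. the cap is screwed down until it bottoms out, the bottle in its holder (value of joint cap_turn below 0.06 rad and z of bottle in the frame of holder below 0.02 m), for 0.1 s.
2. the cap is backed off a quarter turn, the bottle still in its holder (value of joint cap_turn between 1.22 and 1.92 rad and z of bottle in the frame of holder below 0.02 m), for 0.1 s.
At the end, for the whole second after the job is handed in: Fingers grip the cap (over 2 N), unscrewed 1.57 rad from its stop within 0.35; the bottle's base over 38 mm above the holder's underside (rim 35), within 60 mm sideways of its centre, not touching it, upright within 0.2 rad, under 0.03 m/s; bystanders within 30 mm of their start (value of joint cap_turn between 1.22 and 1.92 rad and contact force between the fingers and cap above 2 N and z of bottle in the frame of holder above 0.038 m and horizontal distance between bottle and holder below 0.06 m and angle between bottle's own z axis and vertical below 0.2 rad and contact force between bottle and holder below 0.1 N and linear speed of bottle below 0.03 m/s and distance of each of jar, beaker, slidebox from where it was at the start of the episode below 0.03 m); the arm keeps its last pose, push and grip.
It fails at once if a bystander is knocked or moved (distance of any of jar, beaker, slidebox from where it was at the start of the episode above 0.03 m).
It fails at once if the bottle is tipped over (angle between bottle's own z axis and vertical above 0.6 rad).
It also fails if it takes over 64 s, if anything falls off the work surface, if the arm or the gripper's body presses on something with over 40 N, if the wrist force passes 120 N, or if a joint passes its speed limit or range.

ROBOT

A 6-joint arm with a two-finger parallel gripper is mounted at the origin on the work surface. World frame = base frame: x ahead of the robot, y to its left, z up, the work surface at z = 0. Lengths are in m, angles in rad, forces in N, time in s.
With the tool pointing down it reaches from about 0.35 to 0.975 m from the base axis. Payload 4.9 kg.
Tool frame: the origin (TCP) lies at the very end of the fingers, on their centre line; the grasp point (between the pads) lies 19 mm behind it; z points along the fingers, x is the direction in which the jaws open and shut, and the axes are right-handed (so a half turn about z gives the same grasp; the last joint's range is limited). The gripper opens to 85 mm and grips with 20 to 120 N. Pads are 22 mm wide; open, the fingers measure 114 mm over their backs; the gripper's body (76 mm by 85 mm) begins 54 mm behind the grasp point. The pads swing forward as they close: fully open they stand 13 mm farther back than shut.
Start: joints at [1.173, 0.053, 1.613, -0, 1.476, -0.119], TCP at [0.172, 0.601, 0.231] pointing down, gripper open.
Joint ranges: [-3.01, 3.01], [-1.01, 2.22], [0.06, 2.58], [-1.02, 4.17], [0.09, 2.62], [-3.14, 3.14]. Speed limits (rad/s): [2.57, 2.57, 3.14, 3.14, 3.14, 3.14].

INTERFACE

Orientations are given as a unit quaternion [w, x, y, z].
In Python, from plant import * gives the robot as it stands.
- The arm moves only by the shell command python3 -m inch 'ROWS'. ROWS is text: rows parted by semicolons, each of 7 numbers parted by spaces: the shift along the tool's x, y, z in m, then the turn, a rotation vector about the tool's x, y, z in rad, then the closure, from 0 (fully open) to 1 (shut). A call has 1 to 10 rows; each row shifts and turns the commanded pose from where the row before left it, along the tool's axes as they then stand; what a row does not reach is not made up. A row lasts 1/12 s, in which the tool goes at most 41.7 mm and 7.16 degrees, less where a joint would pass 70% of its speed; a pose out of reach is approached as far as the arm can. A call with a gripper value outside its range is refused whole. The fingers move at their own pace and stop on an object; the grip force is fixed at half the most. Time passes only in rows, so rows that do not move let the fingers close. It gives the time, the measured TCP pose, the force and the opening at its end, in the units of the state.
- state(): the state, without advancing time (a new reading comes with each control period).
- grab_frame(name): name is "scene" or "side" or "wrist"; returns the picture (400x640x3 uint8, blue, green, red); there is no depth.
- camera_info(name): a dict with "vertical_fov" (degrees; the focal length in pixels is half the picture's height over the tangent of half this angle, whatever the lens; pixels are square), "cx", "cy" (the principal point, pixels), "origin" and "rotation" of the camera in the world. Camera axes: x right, y down, z forward; pixel columns grow to the right and rows downward; lengths in m; the calibration is good to about 2 mm. A picture is of the moment at which its call begins: read the wrist's pose just before it. camera_info takes no time and is no camera call; for the wrist camera it gives the pose at the moment of the call.
- job_done(): hands the job in, once; it reports no verdict.
The state is a dict: "time": time; "joint_pos": joint angles; "joint_vel": joint speeds; "joint_efforts": joint torques, N m; "tool_pos": TCP position; "tool_rot": TCP orientation; "contact_force": force on the tool from outside, world axes, zero at the start; "ft_torque": the same for the moment, N m; "gripper_width": opening from 0.0 (shut) to 1.0 (fully open).
Only numpy, scipy, OpenCV 4.12 (cv2) and the standard library are available. Lean on these libraries where they do the work, as an engineer would, in place of code of your own. Each camera call takes 0.05 s, during which the arm holds its last target.

## Working session

There is one attempt and no reset: what is moved stays moved. The work goes in short steps, Python scripts to look and compute and a shell command to move; the robot and the scene stay as the last step left them, time stands still between calls to the robot, and variables do not carry over. Pictures are saved under pics/ and viewed, and the job is handed in when it is done.

```bash
mkdir -p pics; ls
python3 - <<'E'
from plant import *
import cv2
print(state())
for n in ("scene","side","wrist"):
    print(n,camera_info(n)); cv2.imwrite(f"pics/{n}0.png",grab_frame(n))
E
```

```text
pics
{'time': 0.0, 'joint_pos': array([ 1.17297977e+00,  5.33697730e-02,  1.61430840e+00,  2.07821281e-05,
        1.47602586e+00, -1.18993952e-01]), 'joint_vel': array([ 0.00075293, -0.00097249, -0.00055311,  0.00139354, -0.00186589,
        0.00047696]), 'joint_efforts': array([ 2.11390820e-04, -3.93682194e+01, -3.70175993e+01, -5.23785354e-05,
        6.88714266e-03,  3.89791367e-06]), 'tool_pos': array([0.17175723, 0.60027499, 0.23004643]), 'tool_rot': array([ 5.22003015e-04,  7.98506231e-01,  6.01985618e-01, -9.17656140e-04]), 'contact_force': array([ 1.2482057 , -0.30592501,  1.44361716]), 'ft_torque': array([-0.00576366, -0.02334798,  0.00392733]), 'gripper_width': 0.9996009669693238}
scene {'vertical_fov': 51.55359307364958, 'cx': 320.13691281975224, 'cy': 195.6916960565002, 'origin': array([ 1.03940533, -0.41310719,  0.79284834]), 'rotation': array([-0.33037786,  0.8420302 ,  0.39302691, -0.16542508])}
side {'vertical_fov': 57.86797373439618, 'cx': 326.35435528176885, 'cy': 199.9161584765666, 'origin': array([0.4401922 , 0.52505902, 0.73806082]), 'rotation': array([ 0.02310937, -0.07332712,  0.9346842 , -0.34706562])}
wrist {'vertical_fov': 65.56598083938594, 'cx': 320.8592238156351, 'cy': 201.69567262207417, 'origin': array([0.09396668, 0.6224441 , 0.37365568]), 'rotation': array([0.12828925, 0.78818314, 0.59419075, 0.096159  ])}
```

View pics/scene0.png

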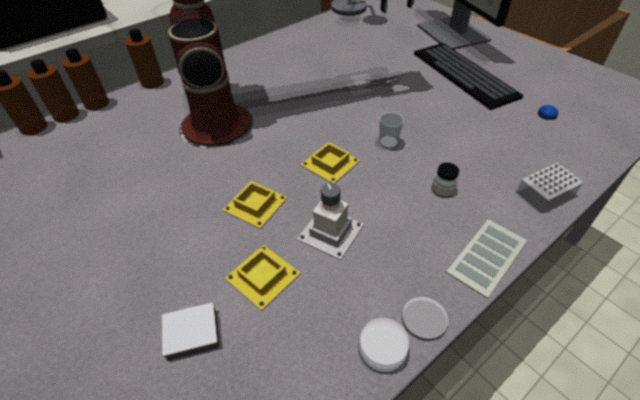

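View pics/side0.png

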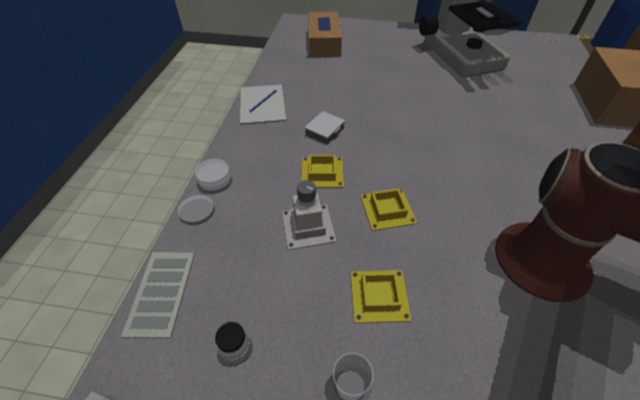

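View pics/wrist0.png

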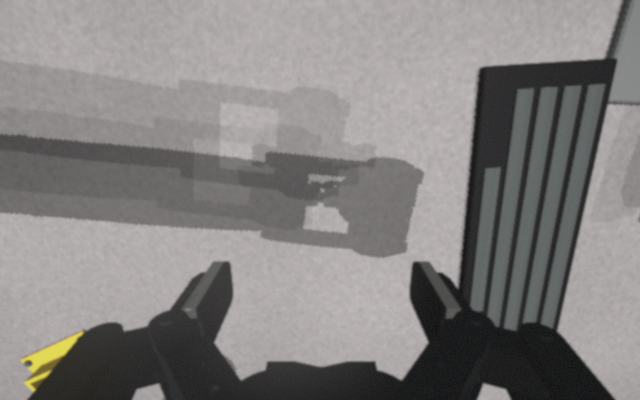

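Scene view: the capped bottle stands in the grey aluminium holder, with its cap at scene (331,194) and side (306,191). Things that could be mistaken for it:
- the black lid of the jar, scene (447,172), side (231,338)
- three empty yellow holder look-alikes, scene (255,202), (263,275) and (331,160)
- the petri dishes, scene (385,343)

I choose the grey cap on the square bottle and check it in a close crop.

Run:
```python
import cv2,numpy as np
a=cv2.imread("pics/scene0.png")[170:260,285:375]
b=cv2.imread("pics/side0.png")[170:260,262:352]
cv2.imwrite("pics/crop0.png",np.hstack([cv2.resize(x,(396,396),interpolation=cv2.INTER_CUBIC) for x in (a,b)]))
```

```text
(no output)
```

View pics/crop0.png

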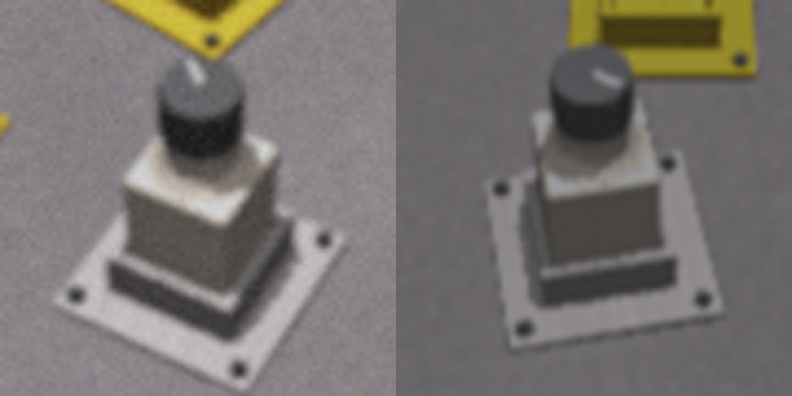

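The crop confirms the choice: a grey knurled cap with a white ridge on the square bottle, in the aluminium holder. Next I triangulate it.

```bash
cat > h.py <<'E'
import numpy as np, cv2
from plant import *
from scipy.spatial.transform import Rotation as R
def ray(info,u,v):
    f=200/np.tan(np.radians(info["vertical_fov"]/2))
    q=info["rotation"]; M=R.from_quat([q[1],q[2],q[3],q[0]])
    d=M.apply([(u-info["cx"])/f,(v-info["cy"])/f,1.0]); return np.array(info["origin"]),d/np.linalg.norm(d)
def plane(info,u,v,z):
    o,d=ray(info,u,v); return o+d*(z-o[2])/d[2]
def tri(rs):
    A=sum(np.eye(3)-np.outer(d,d) for o,d in rs); b=sum((np.eye(3)-np.outer(d,d))@o for o,d in rs)
    p=np.linalg.solve(A,b); return p,[np.linalg.norm(np.cross(p-o,d)) for o,d in rs]
E
python3 - <<'E'
from h import *
rs=[]
for n,(x0,y0),c in (("scene",(285,170),(331,194)),("side",(262,170),(306,191))):
    im=cv2.imread(f"pics/{n}0.png"); s=im[y0:y0+40,x0:x0+90].max(2)
    big=cv2.resize(s,None,fx=8,fy=8,interpolation=cv2.INTER_CUBIC)
    m=((big<112)*255).astype(np.uint8)
    m=cv2.morphologyEx(m,cv2.MORPH_CLOSE,np.ones((17,17)));m=cv2.morphologyEx(m,cv2.MORPH_OPEN,np.ones((49,49)))
    k,l,st,ce=cv2.connectedComponentsWithStats(m)
    i=l[(c[1]-y0)*8,(c[0]-x0)*8]
    x,y,w,h,ar=st[i]; print(n,i,st[i]/8,)
    u,v=x0+(x+w/2)/8-.5,y0+(y+h/2)/8-.5; print(u,v)
    cv2.imwrite(f"pics/m_{n}.png",m)
    rs.append(ray(camera_info(n),u,v))
print(tri(rs))
I=camera_info("scene")
S=4.4
for u,v in ((55,298),(245,390),(345,238)): print(plane(I,285+u/S-.5,170+v/S-.5,.006))
I=camera_info("side")
for u,v in ((490,183),(512,348),(722,312),(680,152)): print('s',plane(I,262+(u-396)/S-.5,170+v/S-.5,.006))
for n,pts in (("scene",((447,180),(390,130),(190,330))),("side",((233,342),(352,378),(325,125)))):
    for p in pts: print(n,plane(camera_info(n),*p,.04))
E
```

```text
scene 1 [  35.5     16.75    20.375   23.25  3210.5  ]
330.1875 197.875
side 1 [    0.        0.       90.       40.    23966.375]
306.5 189.5
(array([ 0.56651648, -0.01339601,  0.13129784]), [np.float64(0.0023500614409766273), np.float64(0.002350061440976674)])
[ 0.52615204 -0.08060275  0.006     ]
[ 0.63795981 -0.04173818  0.006     ]
[0.59750407 0.06818329 0.006     ]
s [ 0.63671476 -0.04237057  0.006     ]
s [0.59838981 0.06810988 0.006     ]
s [0.48893964 0.02672979 0.006     ]
s [ 0.52966921 -0.08388072  0.006     ]
scene [0.65134861 0.31176698 0.04      ]
scene [0.41099711 0.35203482 0.04      ]
scene [ 0.59340027 -0.38861566  0.04      ]
side [0.64734864 0.31071815 0.04      ]
side [0.4171986  0.33871114 0.04      ]
side [ 0.57785414 -0.37108473  0.04      ]
```

Run:
```python
from h import *
a,b=camera_info("scene"),camera_info("side")
print(tri([ray(a,330.2,193.7),ray(b,305.9,190.3)]))
print(plane(a,330.2,193.7,.1336),plane(b,305.9,190.3,.1336))
# ridge: scene crop (188,62)->(201,82); side crop (595,71)->(620,87); top z .1496
S=4.4
for I,x0,pp in((a,285,((188,62),(201,82))),(b,262-90,((595,71),(620,87)))):
    q=[plane(I,x0+u/S-.5,170+v/S-.5,.150) for u,v in pp]; print(q)
s=state(); q=s["tool_rot"]; print(R.from_quat([q[1],q[2],q[3],q[0]]).as_matrix())
```

```text
(array([ 0.56403313, -0.00780546,  0.13706225]), [np.float64(0.0005011262427932872), np.float64(0.0005011262427932196)])
[ 0.56101009 -0.00583351  0.1336    ] [ 0.5651287  -0.01049535  0.1336    ]
[array([ 0.54535839, -0.00102292,  0.15      ]), array([ 0.56019328, -0.00516175,  0.15      ])]
[array([ 0.56257518, -0.00997868,  0.15      ]), array([ 0.54819492, -0.00125013,  0.15      ])]
[[ 2.75162765e-01  9.61397450e-01 -6.29634045e-04]
 [ 9.61396223e-01 -2.75163427e-01 -1.54650980e-03]
 [-1.66006284e-03 -1.79785880e-04 -9.99998606e-01]]
```

Cap centre is about (0.563, -0.0075), z about 0.135. The holder's corners give the same centre, and the height matches the 0.1336 expected. The ridge suggests cap_turn is about 2.4. I move over it at height, leaving the bystanders well below.

```bash
python3 -m inch '-0.0238 0.0271 0 0 0 0 0;-0.0238 0.0271 0 0 0 0 0;-0.0238 0.0271 0 0 0 0 0;-0.0238 0.0271 0 0 0 0 0;-0.0238 0.0271 0 0 0 0 0;-0.0238 0.0271 0 0 0 0 0;-0.0238 0.0271 0 0 0 0 0;-0.0238 0.0271 0 0 0 0 0;-0.0238 0.0271 0 0 0 0 0;-0.0238 0.0271 0 0 0 0 0'
python3 -m inch '-0.0238 0.0271 0 0 0 0 0;-0.0238 0.0271 0 0 0 0 0;-0.0238 0.0271 0 0 0 0 0;-0.0238 0.0271 0 0 0 0 0;-0.0238 0.0271 0 0 0 0 0;-0.0238 0.0271 0 0 0 0 0;-0.0238 0.0271 0 0 0 0 0;-0.0238 0.0271 0 0 0 0 0;-0.0238 0.0271 0 0 0 0 0;-0.0238 0.0271 0 0 0 0 0'
python3 -m inch '0 0 0 0 0 0 0;0 0 0 0 0 0 0;0 0 0 0 0 0 0'
python3 - <<'E'
from h import *
print(camera_info("wrist"));cv2.imwrite("pics/wrist1.png",grab_frame("wrist"))
E
```

```text
time: 0.98
tool_pos: [0.3674, 0.2958, 0.2311]
tool_rot: [0.0, 0.798, 0.602, 0.0]
contact_force: [0.7, -0.4, -0.2]
gripper_width: 1.003
time: 1.82
tool_pos: [0.5626, -0.0077, 0.231]
tool_rot: [-0.0, 0.799, 0.602, -0.0]
contact_force: [1.2, 1.0, -0.1]
gripper_width: 1.0
time: 2.07
tool_pos: [0.5616, -0.0057, 0.2308]
tool_rot: [-0.001, 0.799, 0.602, -0.0]
contact_force: [-0.1, -0.3, 0.4]
gripper_width: 1.0
{'vertical_fov': 65.56598083938594, 'cx': 320.8592238156351, 'cy': 201.69567262207417, 'origin': array([0.4839158 , 0.01608565, 0.3743425 ]), 'rotation': array([0.12723739, 0.78844654, 0.5939891 , 0.09664186])}
```

View pics/wrist1.png

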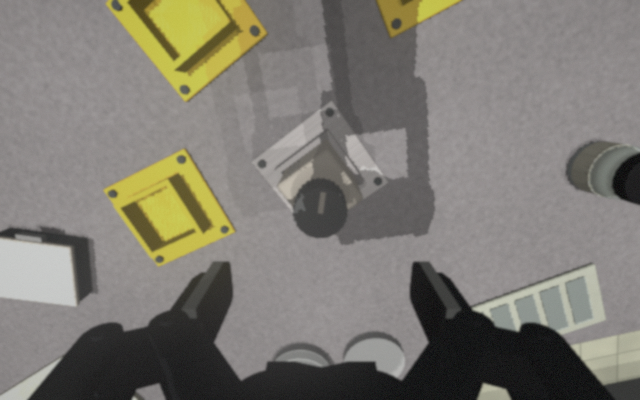

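The wrist view shows the cap at about (320,208), its ridge running up from about (320,211) to (322,194), between the fingers horizontally. I cast it to the cap's height.

Run:
```python
from h import *
im=cv2.imread("pics/wrist1.png"); I=camera_info("wrist")
m=((im[165:250,280:360].max(2)<75)*255).astype(np.uint8); m=cv2.morphologyEx(m,cv2.MORPH_CLOSE,np.ones((7,7)))
c=max(cv2.findContours(m,0,2)[0],key=cv2.contourArea); (x,y),r=cv2.minEnclosingCircle(c); print(x+280,y+165,r,cv2.boundingRect(c))
for z in (.134,.150): print(z,plane(I,x+280,y+165,z), plane(I,320,208,z))
p=plane(I,320,211,.151);q=plane(I,322,194,.151);print(np.arctan2(*(q-p)[1::-1]))
cv2.imwrite("pics/crop1.png",cv2.resize(im[150:260,260:380],None,fx=5,fy=5))
s=state();print(s["tool_pos"],s["joint_pos"])
```

```text
320.0454559326172 207.5 28.785783767700195 (15, 14, 52, 58)
0.134 [ 0.56540505 -0.00718976  0.134     ] [ 0.56581364 -0.00734573  0.134     ]
0.15 [ 0.55996935 -0.00561064  0.15      ] [ 0.56035076 -0.00575622  0.15      ]
2.7523588041312554
[ 0.56153793 -0.00518321  0.23097659] [-1.41929379e-01 -9.75586623e-02  1.76130577e+00  3.60503661e-04
  1.47865674e+00 -1.43464792e+00]
```

View pics/crop1.png

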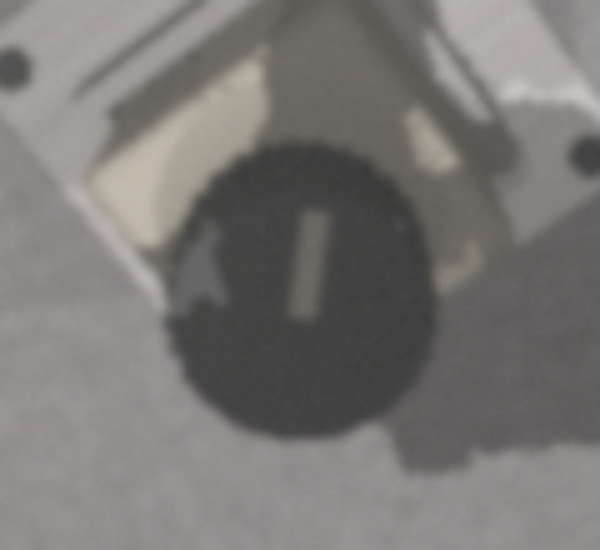

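Ridge inner end (320.6, 213.6) gives the cap axis at about (0.5645, -0.007), which agrees with the other views. The ridge yaw of 2.75 rad, less the holder's yaw of about 0.345, gives a turn of about 2.4. I descend with the small correction.

```bash
python3 -m inch '-0.0012 0.0031 0 0 0 0 0;0 0 0.025 0 0 0 0;0 0 0.025 0 0 0 0;0 0 0.025 0 0 0 0;0 0 0.02 0 0 0 0;0 0 0.01 0 0 0 0;0 0 0.01 0 0 0 0;0 0 0 0 0 0 0;0 0 0 0 0 0 0'
python3 - <<'E'
from h import *
cv2.imwrite("pics/d.png",np.hstack([cv2.resize(grab_frame(n)[y:y+120,x:x+120],(400,400),interpolation=cv2.INTER_CUBIC) for n,x,y in(("scene",270,140),("side",250,140))]))
E
```

```text
time: 2.87
tool_pos: [0.565, -0.0076, 0.1169]
tool_rot: [0.0, 0.798, 0.602, 0.0]
contact_force: [0.1, -0.3, 0.9]
gripper_width: 0.998
```

View pics/d.png

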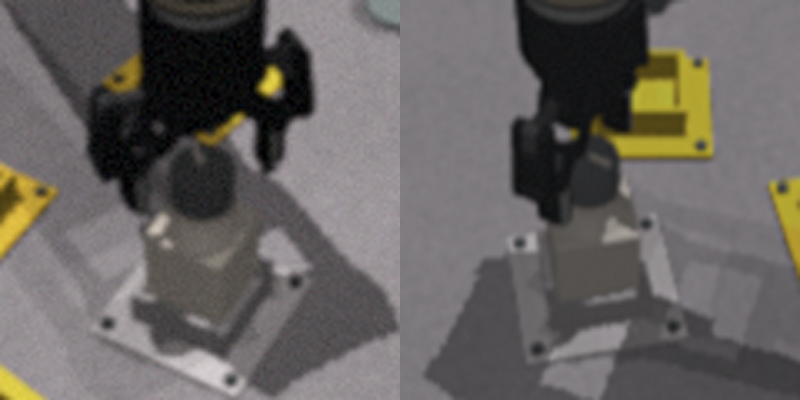

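The fingers straddle the cap: scene crop pads at (140,190) and (268,150), with the cap at (203,180) midway between them. Now I close.

```bash
python3 -m inch '0 0 0 0 0 0 0.3;0 0 0 0 0 0 0.4;0 0 0 0 0 0 0.6;0 0 0 0 0 0 0.8;0 0 0 0 0 0 1;0 0 0 0 0 0 1;0 0 0 0 0 0 1;0 0 0 0 0 0 1'
python3 -c "
from plant import *
s=state();print(s['contact_force'],s['ft_torque'],s['joint_pos'],s['gripper_width'])"
```

```text
time: 3.63
tool_pos: [0.5652, -0.0078, 0.117]
tool_rot: [0.0, 0.798, 0.602, 0.0]
contact_force: [-0.8, 1.9, 5.7]
gripper_width: 0.477
[-0.81428581  1.91878435  5.66054948] [ 0.17996032  0.13376604 -0.04407624] [-1.45683816e-01  8.88823907e-03  1.85505622e+00  3.51575963e-04
  1.27661499e+00 -1.43778201e+00] 0.4767237040738526
```

Gripped: 0.477 x 85 = 40.5 mm, close to the cap's diameter. Clockwise from above is +rz about tool z (which points down), and I follow the thread down by 0.08 mm per row.

```bash
python3 -m inch '0 0 0.00008 0 0 0.12 1;0 0 0.00008 0 0 0.12 1;0 0 0.00008 0 0 0.12 1;0 0 0.00008 0 0 0.12 1;0 0 0.00008 0 0 0.12 1;0 0 0.00008 0 0 0.12 1;0 0 0.00008 0 0 0.12 1;0 0 0.00008 0 0 0.12 1;0 0 0.00008 0 0 0.12 1;0 0 0.00008 0 0 0.12 1'
python3 -c "
from plant import *
s=state();print(s['contact_force'],s['ft_torque'],s['joint_pos'],s['gripper_width'])"
python3 -m inch '0 0 0.00008 0 0 0.12 1;0 0 0.00008 0 0 0.12 1;0 0 0.00008 0 0 0.12 1;0 0 0.00008 0 0 0.12 1;0 0 0 0 0 0 1'
python3 -c "
from plant import *
s=state();print(s['contact_force'],s['ft_torque'],s['joint_pos'],s['gripper_width'])"
```

```text
time: 4.47
tool_pos: [0.5646, -0.0082, 0.1162]
tool_rot: [0.0, 0.999, 0.043, -0.0]
contact_force: [-3.5, -0.4, 6.0]
gripper_width: 0.473
[-3.51814707 -0.39326393  5.96434873] [ 0.04051114  0.53861243 -0.00295717] [-1.45968628e-01  9.64978104e-03  1.85575584e+00 -8.48373614e-04
  1.27678265e+00 -2.32036934e-01] 0.47257008165476194
time: 4.88
tool_pos: [0.5644, -0.0081, 0.1159]
tool_rot: [0.0, 0.981, -0.195, -0.001]
contact_force: [-4.1, 0.3, 7.5]
gripper_width: 0.477
[-4.10165136  0.30854924  7.50400046] [ 1.01809914e-01  7.39806586e-01 -3.06728545e-04] [-1.45905260e-01  9.87503459e-03  1.85601590e+00 -5.66366274e-04
  1.27675905e+00  2.46261848e-01] 0.4773513304482251
```

```bash
for i in 1; do :; done
python3 -m inch '0 0 0.00008 0 0 0.12 1;0 0 0.00008 0 0 0.12 1;0 0 0.00008 0 0 0.12 1;0 0 0 0 0 0 1;0 0 0 0 0 0 1'
python3 -c "
from plant import *
s=state();print(s['contact_force'],s['ft_torque'],s['joint_pos'][5],s['gripper_width'])"
python3 -m inch '0 0 0.00008 0 0 0.12 1;0 0 0.00008 0 0 0.12 1;0 0 0 0 0 0 1;0 0 0 0 0 0 1'
python3 -c "
from plant import *
s=state();print(s['contact_force'],s['ft_torque'],s['joint_pos'][5],s['gripper_width'])"
```

```text
time: 5.3
tool_pos: [0.5647, -0.008, 0.1157]
tool_rot: [0.0, 0.931, -0.365, -0.0]
contact_force: [-3.7, 0.6, 6.6]
gripper_width: 0.48
[-3.67196719  0.57578871  6.60338409] [ 0.05710471  0.53464012 -0.02781553] 0.6025144656055315 0.48029990404288336
time: 5.63
tool_pos: [0.5647, -0.0081, 0.1156]
tool_rot: [0.0, 0.88, -0.474, -0.0]
contact_force: [-2.4, 0.2, 6.7]
gripper_width: 0.477
[-2.40366795  0.21336357  6.69327199] [ 0.1092431   0.49467086 -0.07465889] 0.8425888686877877 0.47710104134708853
```

```bash
python3 -m inch '0 0 0.00005 0 0 0.08 1;0 0 0 0 0 0 1'
python3 -c "
from plant import *
s=state();print(s['ft_torque'],s['joint_pos'][5],s['joint_efforts'][5])"
python3 -m inch '0 0 0.00005 0 0 0.08 1;0 0 0 0 0 0 1'
python3 -c "
from plant import *
s=state();print(s['ft_torque'],s['joint_pos'][5],s['joint_efforts'][5])"
python3 -m inch '0 0 0.00005 0 0 0.08 1;0 0 0 0 0 0 1'
python3 -c "
from plant import *
s=state();print(s['ft_torque'],s['joint_pos'][5],s['joint_efforts'][5])"
```

```text
time: 5.8
tool_pos: [0.5647, -0.008, 0.1155]
tool_rot: [0.0, 0.86, -0.51, -0.0]
contact_force: [-2.3, 0.8, 7.1]
gripper_width: 0.475
[ 0.20140933  0.49225237 -0.02844761] 0.9247454758397071 0.3933836705982685
time: 5.97
tool_pos: [0.5642, -0.0077, 0.1155]
tool_rot: [0.0, 0.84, -0.543, -0.001]
contact_force: [-4.3, 1.2, 8.2]
gripper_width: 0.479
[0.37928715 0.79803584 0.49975549] 1.0030693183458896 1.026908978819847
time: 6.13
tool_pos: [0.5648, -0.0075, 0.1154]
tool_rot: [0.0, 0.818, -0.575, 0.0]
contact_force: [-1.8, 1.8, 6.3]
gripper_width: 0.477
[0.43943632 0.33582169 1.35076065] 1.0809097868277362 1.8120837584137917
```

The torque rose to 0.5 and then 1.35 N m at j6 of about 0.96–1.08, after about 2.4 rad as predicted: the cap has bottomed. I dwell, then start backing off with -rz and watch the torque unload.

```bash
python3 -m inch '0 0 0 0 0 0 1;0 0 0 0 0 0 1;0 0 0 0 0 0 1'
python3 -c "
from plant import *
s=state();print(s['ft_torque'],s['joint_pos'][5],s['joint_efforts'][5])"
python3 -m inch '0 0 0 0 0 -0.08 1;0 0 0 0 0 0 1'
python3 -c "
from plant import *
s=state();print(s['ft_torque'],s['joint_pos'][5],s['joint_efforts'][5])"
python3 -m inch '0 0 -0.00005 0 0 -0.08 1;0 0 0 0 0 0 1'
python3 -c "
from plant import *
s=state();print(s['ft_torque'],s['joint_pos'][5],s['joint_efforts'][5])"
```

```text
time: 6.38
tool_pos: [0.5648, -0.0075, 0.1155]
tool_rot: [0.0, 0.819, -0.574, 0.0]
contact_force: [-1.8, 2.1, 5.3]
gripper_width: 0.474
[0.38169431 0.34103623 1.27566657] 1.078707483009757 1.291647031903267
time: 6.55
tool_pos: [0.5649, -0.0077, 0.1154]
tool_rot: [-0.0, 0.841, -0.542, 0.0]
contact_force: [-1.8, 1.1, 6.8]
gripper_width: 0.477
[0.22434671 0.34834696 0.05279714] 0.9995414894608745 -0.4305868037045002
time: 6.72
tool_pos: [0.565, -0.0081, 0.1155]
tool_rot: [0.0, 0.861, -0.508, 0.0]
contact_force: [-1.4, 1.1, 5.6]
gripper_width: 0.474
[0.09906541 0.2745236  0.02772229] 0.9196331653719627 -0.40264299139380455
```

Torque-free at j6 of about 1.0, so the back-off target is j6 of about -0.63.

```bash
python3 -m inch '0 0 -0.00008 0 0 -0.12 1;0 0 -0.00008 0 0 -0.12 1;0 0 -0.00008 0 0 -0.12 1;0 0 -0.00008 0 0 -0.12 1;0 0 -0.00008 0 0 -0.12 1;0 0 -0.00008 0 0 -0.12 1;0 0 -0.00008 0 0 -0.12 1;0 0 -0.00008 0 0 -0.12 1;0 0 -0.00008 0 0 -0.12 1;0 0 -0.00008 0 0 -0.12 1'
python3 -m inch '0 0 -0.00008 0 0 -0.12 1;0 0 -0.00008 0 0 -0.12 1;0 0 -0.00008 0 0 -0.12 1;0 0 0 0 0 0 1;0 0 0 0 0 0 1;0 0 0 0 0 0 1'
python3 - <<'E'
from h import *
s=state();print(s['contact_force'],s['ft_torque'],s['joint_pos'][5])
cv2.imwrite("pics/e.png",np.hstack([cv2.resize(grab_frame(n)[y:y+120,x:x+120],(400,400),interpolation=cv2.INTER_CUBIC) for n,x,y in(("scene",270,140),("side",250,140))]))
E
```

```text
time: 7.55
tool_pos: [0.565, -0.0082, 0.1162]
tool_rot: [0.0, 0.998, 0.069, 0.0]
contact_force: [-1.4, 0.7, 5.9]
gripper_width: 0.474
time: 8.05
tool_pos: [0.565, -0.0083, 0.1164]
tool_rot: [0.0, 0.97, 0.244, 0.0]
contact_force: [-1.5, -0.0, 5.3]
gripper_width: 0.476
[-1.54929558 -0.00962176  5.31761008] [0.08532882 0.28260747 0.08104649] -0.6379311841112592
```

View pics/e.png

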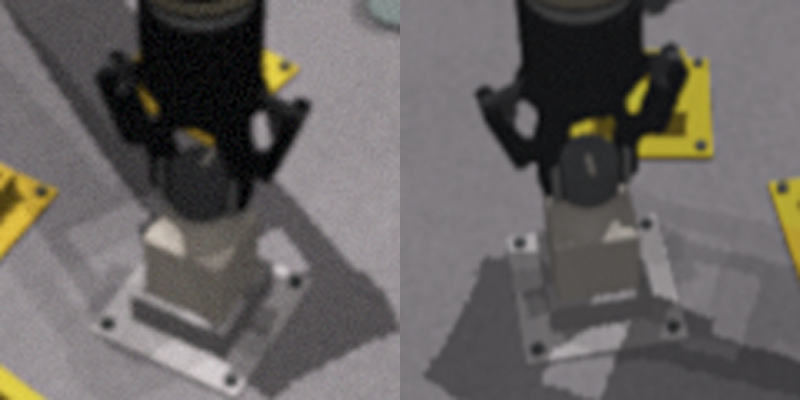

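The cap's ridge is visible between the fingers: side crop (595,173)→(587,153), scene crop near (207,155). I check its yaw, which should be about 1.57 + 0.345 = 1.91.

Run:
```python
from h import *
S=400/120
for n,x0,pp in(("side",250-120,((587,153),(595,173))),("scene",270,((203,167),(214,150)))):
    q=[plane(camera_info(n),x0+u/S-.5,140+v/S-.5,.150) for u,v in pp]; d=q[1]-q[0]; print(n,q,np.arctan2(d[1],d[0]))
cv2.imwrite("pics/f.png",np.hstack([cv2.resize(grab_frame(n)[y:y+36,x:x+36],(400,400),interpolation=cv2.INTER_CUBIC) for n,x,y in(("scene",312,175),("side",288,172))]))
```

```text
side [array([ 0.5651784 , -0.01028195,  0.15      ]), array([0.55659135, 0.00649145, 0.15      ])] 2.043953833113694
scene [array([ 0.56387095, -0.00768015,  0.15      ]), array([0.55673048, 0.00791664, 0.15      ])] 2.0001314734429023
```

View pics/f.png

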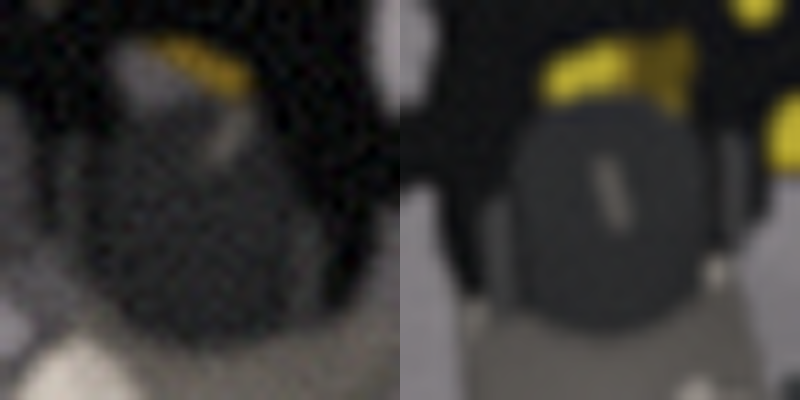

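The ridge yaw is about 2.02, so cap_turn is about 1.65, consistent with the joint count. I lift straight up about 45 mm.

```bash
python3 -m inch '0 0 -0.003 0 0 0 1;0 0 -0.005 0 0 0 1;0 0 -0.006 0 0 0 1;0 0 -0.007 0 0 0 1;0 0 -0.007 0 0 0 1;0 0 -0.007 0 0 0 1;0 0 -0.006 0 0 0 1;0 0 -0.004 0 0 0 1;0 0 0 0 0 0 1;0 0 0 0 0 0 1'
python3 -m inch '0 0 0 0 0 0 1;0 0 0 0 0 0 1;0 0 0 0 0 0 1;0 0 0 0 0 0 1'
python3 - <<'E'
from h import *
s=state();print(s['contact_force'],s['ft_torque'],s['joint_pos'][5],abs(s['joint_vel']).max())
cv2.imwrite("pics/g.png",np.hstack([cv2.resize(grab_frame(n)[y:y+130,x:x+130],(400,400),interpolation=cv2.INTER_CUBIC) for n,x,y in(("scene",265,130),("side",245,120))]))
E
```

```text
time: 9.08
tool_pos: [0.5648, -0.008, 0.1611]
tool_rot: [0.0, 0.97, 0.244, 0.0]
contact_force: [-0.0, 0.4, -2.6]
gripper_width: 0.479
time: 9.42
tool_pos: [0.5645, -0.0079, 0.1603]
tool_rot: [-0.0, 0.97, 0.244, -0.0]
contact_force: [0.2, -0.0, -4.2]
gripper_width: 0.475
[ 0.22298101 -0.01912432 -4.23862073] [ 0.00803187 -0.04402025 -0.03683317] -0.6377867359047484 0.0027314716354468675
```

View pics/g.png

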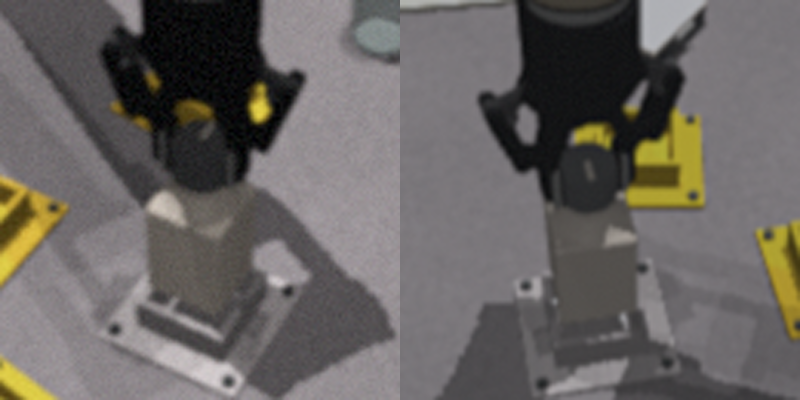

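The bottle hangs clear and upright, 4.2 N of weight on the wrist. Its lower corner shows at about scene crop (217,312), and I check the base height from that corner's ray.

Run:
```python
from h import *
S=400/130
I=camera_info("scene"); im=grab_frame("scene"); cv2.imwrite("pics/i.png",cv2.resize(im[190:260,290:380],None,fx=8,fy=8,interpolation=cv2.INTER_CUBIC))
for z in (.04,.045,.05,.055): print(z,plane(I,265+217/S-.5,130+312/S-.5,z))
# bystanders: change since start
for n in("scene","side"):
    d=cv2.absdiff(cv2.GaussianBlur(cv2.imread(f"pics/{n}0.png"),(5,5),0),cv2.GaussianBlur(grab_frame(n),(5,5),0)).max(2)
    for nm,c in (("jar",{"scene":(447,180),"side":(233,342)}),("beaker",{"scene":(390,130),"side":(352,378)}),("box",{"scene":(190,330),"side":(325,125)})):
        x,y=c[n]; print(n,nm,d[y-20:y+20,x-20:x+20].mean().round(1))
```

```text
0.04 [ 0.59073571 -0.01668999  0.04      ]
0.045 [ 0.59371552 -0.01932277  0.045     ]
0.05 [ 0.59669534 -0.02195555  0.05      ]
0.055 [ 0.59967515 -0.02458833  0.055     ]
scene jar 10.6
scene beaker 12.6
scene box 16.1
side jar 10.5
side beaker 15.3
side box 45.3
```

View pics/i.png

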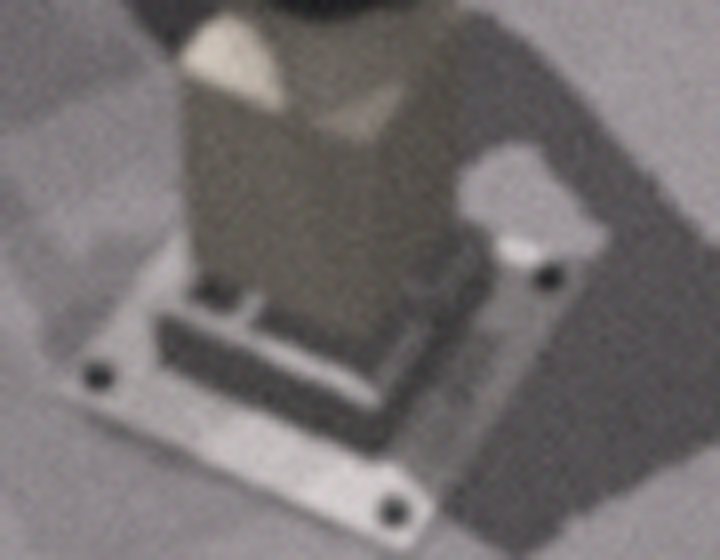

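The base is free, with the pocket's rim visible all round below it. The ray to the corner gives a base height of about 50–55 mm against the rim's 35. The large "side box" difference of 45 is most likely the arm in front of it, since the scene view shows the box unchanged. I hand in.

```bash
python3 -c "
from plant import *
s=state();print(s['time'],s['tool_pos'],s['contact_force'],s['gripper_width']);print(job_done())"
```

```text
9.6667 [ 0.56470487 -0.00789956  0.16066331] [ 3.05399595e-03  7.12960961e-01 -3.76037920e+00] 0.4748338453397805
the job is handed in; nothing more can be done
None
```

I screwed the cap down to its stop, backed it off about a quarter turn with the bottle still in the holder, then lifted the bottle about 44 mm by its cap. I handed in at 9.7 s with it still held up; no verdict was reported.

- **Stop:** the torque rose to about 1.3 N m after about 2.4 rad of turning, which is where the ridge's starting angle predicted it.
- **Quarter turn:** the joint count gives about 1.56–1.64 rad. The white ridge, measured in two views before the lift, gives about 1.65 rad. Both are inside 1.22–1.92.
- **Lift:** the base is about 50 mm up (the rim is at 35) with nothing touching it. The wrist carried about 4 N, close to the bottle's weight, and the bottle was upright and still.
- **Bystanders:** the jar, beaker and slide box show no clear change in the scene view. In the side view the patch at the slide box changed a lot, most likely because the arm is in front of it; I did not check this separately.

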